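# Set the buffer's speed and start it

### The job

Set the buffing machine to speed five and start it: with a fingertip, push the black pointer arm of the speed selector round clockwise (seen from above), click by click, to the fifth white dot counted from the red off dot, never going past it and never pinching the arm. Once it rests there, press the green start button right in with a fingertip, let it come back out, and move clear. Do not press the red stop button, and leave the spray can, the screwdriver and the brass bushing where they are.

Things in the scene. Friction and masses are not known exactly. Their poses are not given: they have to be found in the camera images.
- control_box: Grey speed control box, bolted down, 200 (x) x 270 (y) x 80 mm high, flat level top; origin at the centre of its underside on the bench. Yawed up to 0.35 rad; its -x side faces roughly to the robot. Selector axis at box x = +10, y = +50 mm; start button at x = -50, y = -85; stop button at x = +50, y = -85.
- off_dot (a point): Centre of the flat red off dot (step 0) on the box top. It begins a dial of nine flat dots 76 mm from the selector's axis on a black ring: red, then eight white (steps 1 to 8), each 30 degrees farther clockwise seen from above. In the box frame dot k lies at 120 - 30*k degrees, counter-clockwise from box +x, so dot 5 lies at -30 degrees.
- selector (a joint): Angle of the speed selector, rad: 0 at the red off dot, growing clockwise seen from above, 0.5236 a step, end stop 4.189 (step 8). Speed five is 2.618. Starts at step 1, 2 or 3. Detents hold it at each step: up to 0.12 N m (2.7 N at 45 mm) takes it half-way to the next, whence it snaps forward by itself into that step and stays, leaving a slow finger behind.
- selector_axis (a point): Point on the selector's axis of rotation at the top of the hub, 34 mm above the box top (114 mm above the bench).
- selector_tip (a point): Outer end of the selector's one black pointer arm (white line on top), mid-width, at its top edge, 62 mm from the axis. The arm is straight, 14 mm wide, stands 4 to 34 mm above the box top and runs out from a round hub of 38 mm diameter. Its side faces are flat and upright, so a fingertip lowered beside it can push it.
- selector_arm_rear: The rear half (7 mm) of the arm's width, whose outer side face is the one pushed to turn the selector clockwise. Origin on the selector's axis at the box top, its x axis along the arm to the tip, its y axis towards the rear (counter-clockwise) side.
- selector_arm_front: The front half (7 mm) of the arm's width, whose outer side face leads when the selector turns clockwise. Same origin and axes as the rear half. Fingers that press on both halves at once (more than 1.5 N each) are pinching the arm.
- start_button (a joint): Travel of the green start button in m: 0 out, 0.006 fully in; a spring of about 4.5 N at full travel pushes it back out.
- start_button_top (a point): Centre of the top face of the green start button (30 mm diameter cap, 102 mm above the bench, 10 mm proud of its 46 mm wide black housing). Press straight down.
- stop_button (a joint): Travel of the red stop button in m: 0 out, 0.006 fully in. Not to be pressed.
- stop_button_top (a point): Centre of the top face of the red stop button (36 mm diameter cap in a low yellow housing), 100 mm from the start button. Leave alone.
- spray_can_mid (a point): Middle (75 mm up) of a loose upright blue-banded spray can, 58 mm in diameter and 150 mm tall, standing beside the box on its +y side. Leave alone.
- screwdriver: Loose screwdriver with a yellow handle, 200 mm long, lying on the bench on the box's -y side. Its x axis runs along it, handle to -x. Leave alone.
- bushing_mid (a point): Middle (22.5 mm up) of a loose flanged brass bushing, 48 mm in diameter and 45 mm tall, standing on the bench between box and robot. Leave alone.

How it is judged:
By the outcome, as a careful person would: the job done as asked, in the order asked, and still so for the second after the job is handed in, with the robot touching nothing.
It also fails if it takes over 64 s, if anything falls off the work surface, if the arm or the gripper's body presses on something with over 40 N, if the wrist force passes 120 N, or if a joint passes its speed limit or range.

### The arm

A 7-joint arm with a two-finger parallel gripper is mounted at the origin on the work surface. World frame = base frame: x ahead of the robot, y to its left, z up, the work surface at z = 0. Lengths are in m, angles in rad, forces in N, time in s.
With the tool pointing down it reaches from about 0.4 to 0.75 m from the base axis. Payload 19.5 kg.
Tool frame: the origin (TCP) lies at the very end of the fingers, on their centre line; the grasp point (between the pads) lies 19 mm behind it; z points along the fingers, y is the direction in which the jaws open and shut (so a half turn about z gives the same grasp; the last joint's range is limited). The gripper opens to 85 mm and grips with 20 to 120 N. Pads are 22 mm wide; open, the fingers measure 114 mm over their backs; the gripper's body (76 mm by 85 mm) begins 54 mm behind the grasp point. The pads swing forward as they close: fully open they stand 13 mm farther back than shut.
Start: joints at [1.209, 0.707, -0.028, 1.485, 0.022, 0.951, -0.075], TCP at [0.181, -0.546, 0.231] pointing down, gripper open.
Joint ranges: [-2.71, 2.71], [-0.32, 2.16], [-1.57, 1.52], [0, 2.45], [-1.46, 4.6], [0, 2.02], [-2.83, 2.83]. Speed limits (rad/s): [1.89, 1.89, 2.57, 2.57, 3.01, 3.01, 3.01].

### API

Orientations are given as a unit quaternion [x, y, z, w].
In Python, from station import arm, cams gives the robot as it stands.
- The arm moves only by the tool apply_moves, never from a script. Its argument "increments" is a list of rows, each a list of 7 numbers: the opening in per cent of the stroke, from 0 (shut) to 100 (fully open), then the shift along the tool's x, y, z in m, then the turn, a rotation vector about the tool's x, y, z in degrees. In form: [[grip, dx, dy, dz, wx, wy, wz], ...]. A call has 1 to 12 rows; each row is the pose to reach, as a shift and turn from the pose measured when the call began, along the tool's axes at that moment; what a row does not reach only later rows make up. A row lasts 1/12 s, in which the tool goes at most 41.7 mm and 7.16 degrees, less where a joint would pass 70% of its speed; a pose out of reach is approached as far as the arm can. A call with a gripper value outside its range is refused whole. The fingers move at their own pace and stop on an object; "grip_force" is the grip in N (left out, the last holds). Time passes only in rows, so rows that repeat a pose let the fingers close. It gives the time, the measured TCP pose, the force and the opening at its end, in the units of the state.
- arm.get_obs(): the state, without advancing time (a new reading comes with each control period).
- cams.camera(name): name is "side" or "top" or "wrist"; returns a dict with "pixels" (420x560x3 uint8, red, green, blue), "fx", "fy", "cx", "cy" (pixels), "position" and "attitude" of the camera in the world. Camera axes: x right, y down, z forward; pixel columns grow to the right and rows downward; lengths in m; the calibration is good to about 2 mm. A picture is of the moment at which its call begins. There is no depth.
- arm.sign_off(): hands the job in, once; it reports no verdict.
Trained networks look in the newest picture that a camera, given by its name, has taken for a name from the list of things; names that differ only in an ending like _2 or _b are one class to them, and where a whole thing is asked for, a point or a joint stands for the part that bears it (a point fixed in the world has none). Each returns a list of dicts, best first, with "score" (0 to 1); they miss things now and then, are a little off and sometimes report something else, mostly with a low value. They report only what shows in the picture. A call takes as long as a camera call.
- cams.spot_in(camera, name): "at" ([x, y, z] in m, in world coordinates, good to about 4 mm: the middle of the surface that is visible of it).
The state is a dict: "t": time; "joint_pos": joint angles; "joint_vel": joint speeds; "joint_torque": joint torques, N m; "tool_pos": TCP position; "orientation": TCP orientation; "contact_force": force on the tool from outside, world axes, zero at the start; "wrist_torque": the same for the moment, N m; "gripper_width": finger opening in m.
Only numpy, scipy, OpenCV 4.12 (cv2) and the standard library are available. Lean on these libraries where they do the work, as an engineer would, in place of code of your own. Each camera call takes 0.05 s, during which the arm holds its last target.

## Working session

There is one attempt and no reset: what is moved stays moved. The work goes in short steps, Python scripts to look and compute and a tool call to move; the robot and the scene stay as the last step left them, time stands still between calls to the robot, and variables do not carry over. Pictures are saved under pics/ and viewed, and the job is handed in when it is done.

Besides the shell and the picture viewer there is one more tool, called after ">>>" as name(argument=value, ...), one argument or row to a line, values as JSON. apply_moves: Moves the arm, as the interface text tells. Its arguments: {"type":"object","properties":{"increments":{"type":"array"},"grip_force":{"type":"number"}},"required":["increments"]}

```bash
ls; mkdir -p pics
python3 - <<'E'
from station import arm, cams
import cv2
o=arm.get_obs()
print({k:o[k] for k in o})
for n in ["top","side","wrist"]:
    c=cams.camera(n)
    cv2.imwrite(f"pics/a_{n}.png",cv2.cvtColor(c["pixels"],cv2.COLOR_RGB2BGR))
    print(n,c["fx"],c["cx"],c["cy"],c["position"],c["attitude"])
    for t in ["control_box","off_dot","selector_axis","selector_tip","start_button_top","stop_button_top","spray_can_mid","bushing_mid","screwdriver"]:
        r=cams.spot_in(n,t)
        print(t,[(x["at"],round(x["score"],2)) for x in r[:2]])
E
```

```text
pics
{'t': 0.0, 'joint_pos': array([ 1.20931131,  0.707122  , -0.02764047,  1.4849871 ,  0.02199726,
        0.95091135, -0.07550062]), 'joint_vel': array([ 0.00099641,  0.00035441,  0.00106118, -0.00092725,  0.00187349,
        0.00083318,  0.00119953]), 'joint_torque': array([-1.28886310e-03, -8.83222890e+01,  1.23413343e+00, -2.36170274e+01,
        1.68624771e-02,  6.48035319e-03,  7.44335853e-05]), 'tool_pos': array([ 0.18068532, -0.54559358,  0.23081914]), 'orientation': array([ 9.87243010e-01,  1.59219731e-01, -9.91714726e-05, -5.54036992e-04]), 'contact_force': array([0.21411618, 1.25501512, 0.46631337]), 'wrist_torque': array([ 0.00959554, -0.01127392,  0.00046166]), 'gripper_width': 0.08517987755908143}
top 498.88527478979995 283.0204345800886 208.79772085544676 [ 3.96516293e-01 -8.56806733e-04  1.21792208e+00] [-0.70310061  0.7083746  -0.03310306  0.05252759]
control_box [([0.556, -0.0334, 0.0807], 0.94)]
off_dot [([0.5543, -0.0306, 0.0805], 0.74)]
selector_axis [([0.5653, 0.0289, 0.1131], 0.94)]
selector_tip [([0.5682, 0.029, 0.1132], 0.76)]
start_button_top [([0.5145, -0
[... 528 characters left out ...]
tor_axis [([0.5618, 0.0385, 0.1093], 0.96)]
selector_tip [([0.5604, 0.0368, 0.1129], 0.82)]
start_button_top [([0.5141, -0.1179, 0.099], 0.53)]
stop_button_top [([0.6134, -0.1062, 0.098], 0.62), ([0.5561, 0.0614, 0.1076], 0.55)]
spray_can_mid [([0.5412, 0.2243, 0.1137], 0.97), ([0.5373, 0.0099, 0.0804], 0.61)]
bushing_mid [([0.3935, 0.0916, 0.0165], 0.76)]
screwdriver [([0.5769, -0.2589, 0.0169], 0.61)]
wrist 334.28049759782397 274.445145261984 211.53219427066367 [ 0.24884177 -0.52171211  0.37331746] [ 0.80219687 -0.57998804 -0.08358541  0.11448813]
control_box []
off_dot []
selector_axis []
selector_tip []
start_button_top []
stop_button_top []
spray_can_mid []
bushing_mid []
screwdriver []
```

View pics/a_top.png

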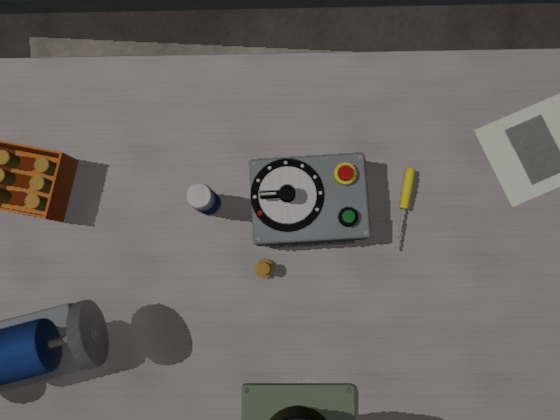

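View pics/a_side.png

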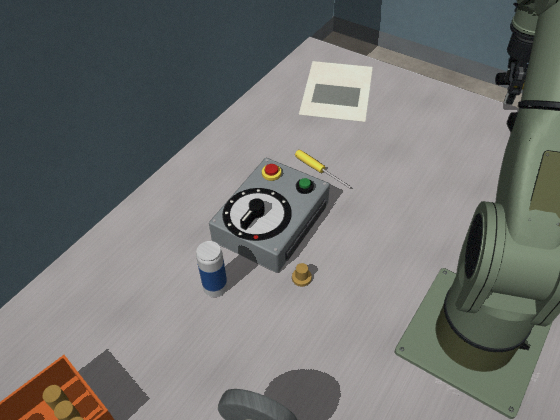

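The top view shows the red dot at (260,212), the hub at (287,194) and the arm tip at about (262,194). That puts the arm near step 1 with a box yaw of about 5°. Next I'll refine the box pose by fitting the dots.

```bash
cat > h.py <<'E'
import numpy as np, cv2
from scipy.spatial.transform import Rotation as R
from scipy.optimize import least_squares
def proj(c,P):
    P=np.atleast_2d(P); q=R.from_quat(c["attitude"]).inv().apply(P-np.array(c["position"]))
    return np.c_[c["fx"]*q[:,0]/q[:,2]+c["cx"], c["fy"]*q[:,1]/q[:,2]+c["cy"]]
def box2w(p,b):
    b=np.atleast_2d(b); c,s=np.cos(p[2]),np.sin(p[2])
    return np.c_[p[0]+c*b[:,0]-s*b[:,1], p[1]+s*b[:,0]+c*b[:,1], b[:,2]]
a=np.radians(120-30*np.arange(9))
DOTS=np.c_[.01+.076*np.cos(a),.05+.076*np.sin(a),np.full(9,.08)]
E
cat > fit.py <<'E'
from h import *
from station import arm,cams
import sys
out={}
n="top"
res=[]
cs={n:cams.camera(n) for n in ["top","side"]}
def cent(c,uv,kind):
    im=c["pixels"].astype(float); u,v=uv
    x0,y0=int(round(u)),int(round(v)); r=4
    w=im[y0-r:y0+r+1,x0-r:x0+r+1]
    if kind=="w": m=w.min(2)-90
    else: m={"r":w[:,:,0]-w[:,:,1],"g":w[:,:,1]-w[:,:,0]}[kind]-40
    m=np.clip(m,0,None)
    yy,xx=np.mgrid[-r:r+1,-r:r+1]; m=m*(np.hypot(xx,yy)<4.5)
    return (m*xx).sum()/m.sum()+x0,(m*yy).sum()/m.sum()+y0, m.sum()
p=np.array([0.559,-0.022,0.085])
c=cs["top"]
def run(names,p):
  for it in range(6):
    obs=[]
    for n in names:
        uv=proj(cs[n],box2w(p,DOTS))
        for k in range(9):
            x,y,s=cent(cs[n],uv[k],"r" if k==0 else "w")
            if s>50: obs.append((n,k,x,y))
    f=lambda q:np.concatenate([proj(cs[n],box2w(q,DOTS[k]))[0]-[x,y] for n,k,x,y in obs])
    s=least_squares(f,p,loss="soft_l1",f_scale=.5); p=s.x
  print(names,len(obs),p,"rms px",np.sqrt((f(p)**2).mean()))
  return p
p1=run(["top"],p); p2=run(["side"],p1); p3=run(["top","side"],p1)
for n in cs:
    im=cs[n]["pixels"][...,::-1].copy()
    im=cv2.resize(im,None,fx=4,fy=4,interpolation=cv2.INTER_CUBIC)
    B=np.vstack([DOTS,[[.01,.05,.114],[-.05,-.085,.102],[.05,-.085,.1]]])
    uv=proj(cs[n],box2w(p3,B))
    for x,y in uv: cv2.circle(im,(int(4*x+2),int(4*y+2)),3,(255,0,255),-1)
    u0,v0=(4*uv.mean(0)).astype(int)
    cv2.imwrite(f"pics/fit_{n}.png",im[v0-290:v0+290,u0-390:u0+390])
print(box2w(p3,B).round(4)[[0,5,9,10,11]])
E
python3 fit.py
```

```text
['top'] 8 [ 0.55132522 -0.01287292 -0.07335099] rms px 1.174670315437567
['side'] 8 [ 0.54971691 -0.00727691 -0.13074592] rms px 0.7063915385043743
['top', 'side'] 16 [ 0.54880993 -0.00611304 -0.14005941] rms px 0.9197266842167577
[[ 0.5373  0.1125  0.08  ]
 [ 0.6256 -0.0048  0.08  ]
 [ 0.5657  0.042   0.114 ]
 [ 0.4874 -0.0833  0.102 ]
 [ 0.5865 -0.0973  0.1   ]]fit.py:16: RuntimeWarning: invalid value encountered in scalar divide
  return (m*xx).sum()/m.sum()+x0,(m*yy).sum()/m.sum()+y0, m.sum()
```

Run:
```python
from station import cams
import cv2
im=cams.camera("top")["pixels"][140:260,235:385,::-1]
cv2.imwrite("pics/z.png",cv2.resize(im,None,fx=5,fy=5,interpolation=cv2.INTER_NEAREST))
```

```text
(no output)
```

View pics/z.png

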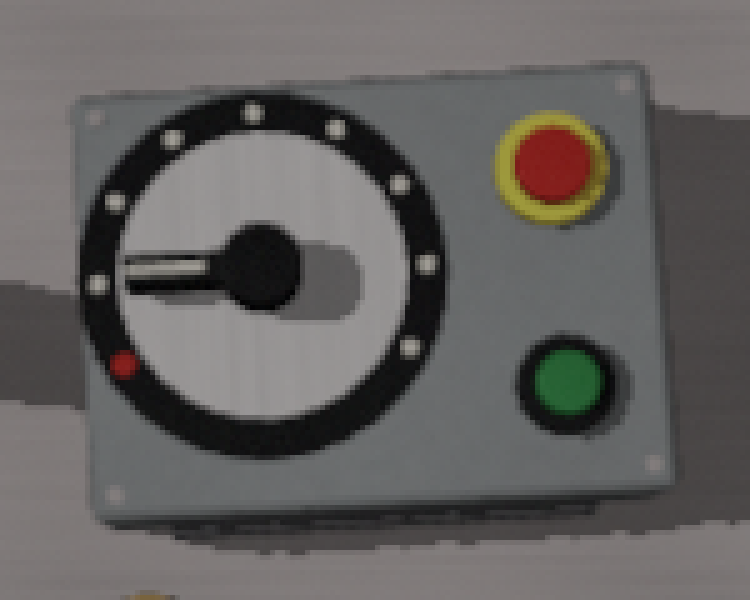

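```bash
cat > fit.py <<'E'
from h import *
from station import arm,cams
cs={n:cams.camera(n) for n in ["top","side"]}
S=np.array([(124,365),(98,284),(115,201),(172,139),(254,113),(336,128),(400,184),(428,263),(410,346)])/5+[235,140]-.4
def cent(c,uv,k,r=2.6):
    im=c["pixels"].astype(float); m=im[...,0]-im[...,2] if k==0 else im.min(2)
    for _ in range(4):
        x0,y0=np.round(uv).astype(int); yy,xx=np.mgrid[y0-4:y0+5,x0-4:x0+5]
        w=m[y0-4:y0+5,x0-4:x0+5]; g=np.hypot(xx-uv[0],yy-uv[1])<r
        w=np.clip(w-np.percentile(w[g],30),0,None)*g
        uv=np.array([(w*xx).sum(),(w*yy).sum()])/w.sum()
    return uv
def fit(obs,p):
    f=lambda q:np.concatenate([proj(cs[n],box2w(q,DOTS[k]))[0]-xy for n,k,xy in obs])
    s=least_squares(f,p,loss="soft_l1",f_scale=.4); print(s.x,"rms",np.sqrt((f(s.x)**2).mean()),np.abs(f(s.x)).max()); return s.x
p0=np.array([.5595,-.0215,.085])
ot=[("top",k,cent(cs["top"],S[k],k)) for k in range(9)]
pt=fit(ot,p0)
us=proj(cs["side"],box2w(pt,DOTS))
os_=[("side",k,cent(cs["side"],us[k],k)) for k in range(9)]
ps=fit(os_,pt)
os_=[("side",k,cent(cs["side"],proj(cs["side"],box2w(ps,DOTS[k]))[0],k)) for k in range(9)]
ps=fit(os_,ps)
p3=fit(ot+os_,pt); np.save("pose.npy",p3)
B=np.vstack([DOTS,[[.01,.05,.114],[-.05,-.085,.102],[.05,-.085,.1]]])
for n in cs:
    im=cv2.resize(cs[n]["pixels"][...,::-1],None,fx=4,fy=4,interpolation=cv2.INTER_CUBIC)
    uv=proj(cs[n],box2w(p3,B))
    for x,y in uv: cv2.circle(im,(int(4*x+2),int(4*y+2)),3,(255,0,255),-1)
    u0,v0=(4*uv.mean(0)).astype(int)
    cv2.imwrite(f"pics/fit_{n}.png",im[v0-290:v0+290,u0-390:u0+390])
print(box2w(p3,B).round(4)[[0,5,9,10,11]])
E
python3 fit.py
```

```text
[ 0.56136048 -0.02969527  0.05117486] rms 0.06413492742141452 0.12514142205020562
[ 0.56439117 -0.03059639  0.05106748] rms 0.24583143557825124 0.7120724546844031
[ 0.56467139 -0.03083997  0.05196392] rms 0.06716542232892235 0.1518545540145908
[ 0.56272384 -0.02979076  0.05059262] rms 0.45660044046186976 0.710096940664414
[[ 0.5289  0.0845  0.08  ]
 [ 0.6378 -0.014   0.08  ]
 [ 0.5702  0.0207  0.114 ]
 [ 0.5171 -0.1172  0.102 ]
 [ 0.617  -0.1122  0.1   ]]
```

View pics/fit_top.png

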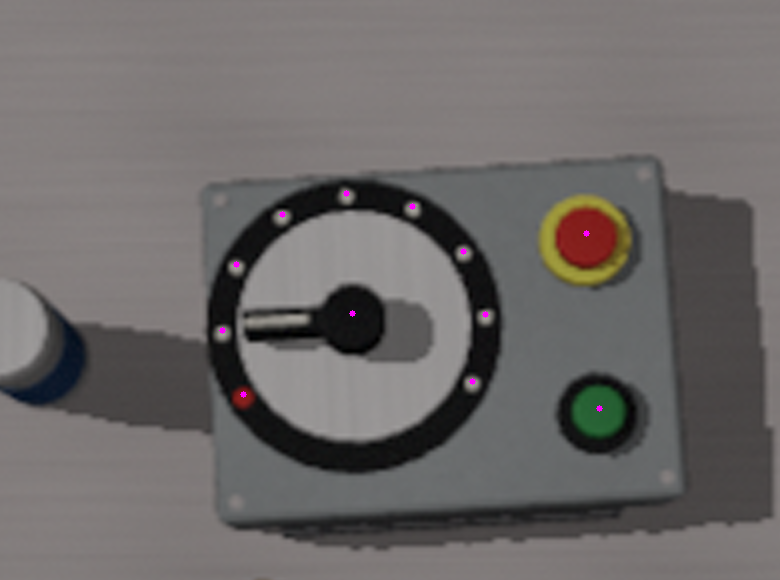

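View pics/fit_side.png

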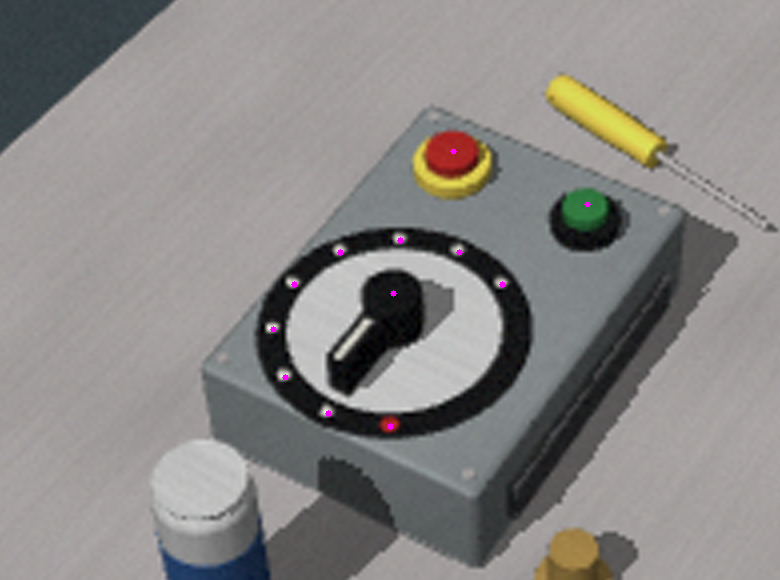

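The fitted dots lie on the picture's dots in both views. The box is at yaw 0.051, the axis at (0.570, 0.021), and the arm is at step 1. Next, approach.

```bash
cat >> h.py <<'E'
def go(pos,yaw_deg,quiet=False):
    from station import arm
    o=arm.get_obs(); Rc=R.from_quat(o["orientation"])
    y=np.radians(yaw_deg); Rt=R.from_matrix(np.array([[np.cos(y),np.sin(y),0],[np.sin(y),-np.cos(y),0],[0,0,-1]]))
    d=Rc.inv().apply(np.array(pos)-o["tool_pos"]); w=(Rc.inv()*Rt).as_rotvec(degrees=True)
    print("t",round(o["t"],2),"pos",o["tool_pos"].round(4),"F",o["contact_force"].round(2),"w",round(o["gripper_width"],4),"j7",round(o["joint_pos"][6],2))
    print("   d",d.round(4),"rot",w.round(2)); return d,w
AX=np.array([.5702,.0207]); YAW=2.9
def fing(th,off,r=.045,z=.095):
    "th: arm angle box-convention selector deg (0 at off), off: rear offset"
    a=np.radians(120-th+YAW); u=np.array([np.cos(a),np.sin(a)]); v=np.array([-u[1],u[0]])
    return [*(AX+r*u+off*v),z],120-th+YAW
E
python3 -c "
from h import *
p,y=fing(30,.038); print(p,y); go([*p[:2],.2],y)"
```

```text
[np.float64(0.5299719821235488), np.float64(0.06371983935037327), 0.095] 92.9
t 1.75 pos [ 0.1807 -0.5458  0.2313] F [-0.29 -0.3  -0.62] w 0.0855 j7 -0.08
   d [ 0.5231 -0.4689  0.0313] rot [-1.000e-02 -0.000e+00 -7.458e+01]
```

>>> apply_moves(
  increments=[
    [0,0.01,-0.009,0,0,0,-1.5],
    [0,0.03,-0.027,0,0,0,-4.5],
    [0,0.056,-0.05,0,0,0,-8],
    [0,0.082,-0.073,0,0,0,-11.7],
    [0,0.108,-0.097,0,0,0,-15.4],
    [0,0.134,-0.12,0,0,0,-19.1],
    [0,0.16,-0.143,0,0,0,-22.8],
    [0,0.186,-0.167,0,0,0,-26.5],
    [0,0.212,-0.19,0,0,0,-30.2],
    [0,0.238,-0.213,0,0,0,-34],
    [0,0.264,-0.237,0,0,0,-37.7],
    [0,0.29,-0.26,0,0,0,-41.3],
  ],
  grip_force=20,
)

```text
t: 2.75
tool_pos: [0.3749, -0.2062, 0.2315]
orientation: [0.867, 0.498, 0.0, 0.0]
contact_force: [1.5, -0.4, 0.1]
gripper_width: 0.0004
```

```bash
python3 -c "
from h import *
p,y=fing(30,.038); go([*p[:2],.17],y)"
```

```text
t 2.75 pos [ 0.3749 -0.2062  0.2315] F [ 1.52 -0.36  0.09] w 0.0004 j7 -0.26
   d [ 0.3113 -0.0018  0.0615] rot [ 2.00e-02 -0.00e+00 -3.31e+01]
```

>>> apply_moves(
  increments=[
    [0,0.02,0,0,0,0,-3],
    [0,0.05,0,0,0,0,-6],
    [0,0.082,0,0,0,0,-9],
    [0,0.114,0,0,0,0,-12.5],
    [0,0.146,0,0,0,0,-16],
    [0,0.178,0,0,0,0,-19.5],
    [0,0.21,-0.001,0,0,0,-23],
    [0,0.242,-0.001,0,0,0,-26.5],
    [0,0.272,-0.001,0,0,0,-29.5],
    [0,0.297,-0.002,0.01,0,0,-32],
    [0,0.311,-0.002,0.03,0,0,-33.1],
    [0,0.311,-0.002,0.055,0,0,-33.1],
  ],
)

```text
t: 3.75
tool_pos: [0.531, 0.0669, 0.1765]
orientation: [0.687, 0.726, 0.002, 0.0]
contact_force: [0.3, 1.2, -0.1]
gripper_width: 0.0003
```

Run:
```python
from h import *
from station import cams
p,y=fing(30,.038); go(p,y)
for n in ["top","side","wrist"]:
    c=cams.camera(n)["pixels"][...,::-1]
    if n!="wrist":c=cv2.resize(c[130:290,170:390],None,fx=3,fy=3)
    cv2.imwrite(f"pics/b_{n}.png",c)
```

```text
t 3.75 pos [0.531  0.0669 0.1765] F [ 0.32  1.2  -0.07] w 0.0003 j7 -0.4
   d [-0.0032 -0.0015  0.0815] rot [ 0.19 -0.1   0.26]
```

View pics/b_side.png

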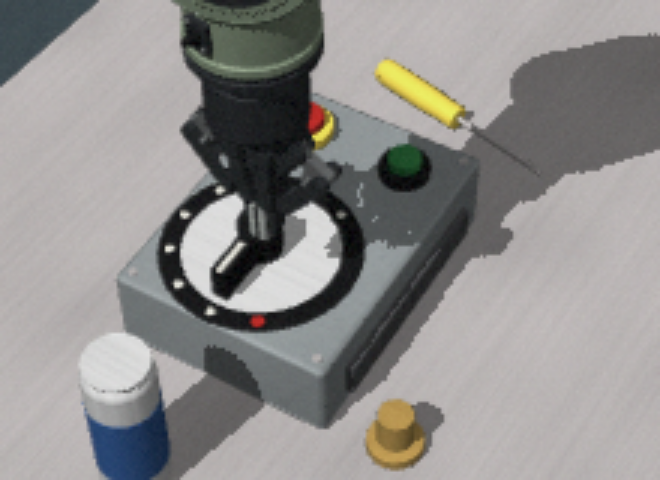

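View pics/b_wrist.png

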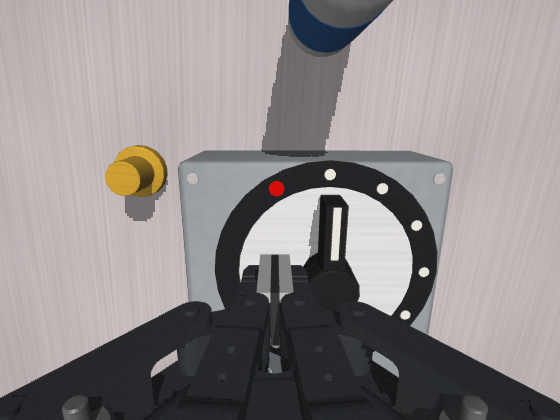

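View pics/b_top.png

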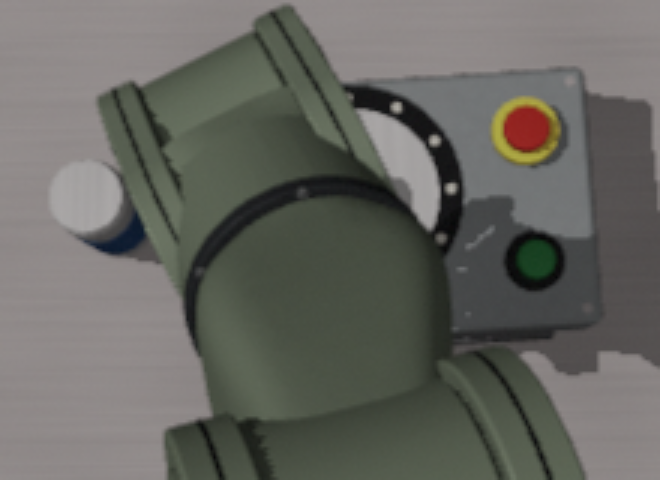

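The wrist view shows the arm from (330,200) to the hub at (332,280), with the shut fingers to its left on the rear side. Now lower beside it.

>>> apply_moves(
  increments=[
    [0,-0.003,-0.001,0.01,0.2,-0.1,0.3],
    [0,-0.003,-0.001,0.025,0.2,-0.1,0.3],
    [0,-0.003,-0.001,0.04,0.2,-0.1,0.3],
    [0,-0.003,-0.0015,0.055,0.2,-0.1,0.3],
    [0,-0.003,-0.0015,0.067,0.2,-0.1,0.3],
    [0,-0.003,-0.0015,0.074,0.2,-0.1,0.3],
    [0,-0.003,-0.0015,0.0755,0.2,-0.1,0.3],
    [0,-0.003,-0.0015,0.0755,0.2,-0.1,0.3],
  ],
)

```text
t: 4.57
tool_pos: [0.5277, 0.0599, 0.1009]
orientation: [0.691, 0.723, -0.003, -0.001]
contact_force: [0.1, 0.5, 0.3]
gripper_width: 0.0001
```

```bash
cat > w.py <<'E'
from h import *
from station import cams
import sys
c=cams.camera("wrist")["pixels"][...,::-1]; cv2.imwrite(f"pics/{sys.argv[1]}.png",c[60:400])
th,off=float(sys.argv[2]),float(sys.argv[3])
p,y=fing(th,off,z=.101); go(p,y)
E
python3 w.py c1 30 .022
```

```text
t 4.62 pos [0.5278 0.06   0.1011] F [ 0.46 -0.35  0.03] w 0.0001 j7 -0.45
   d [0.0037 0.0183 0.    ] rot [-0.28  0.14 -0.33]
```

View pics/c1.png

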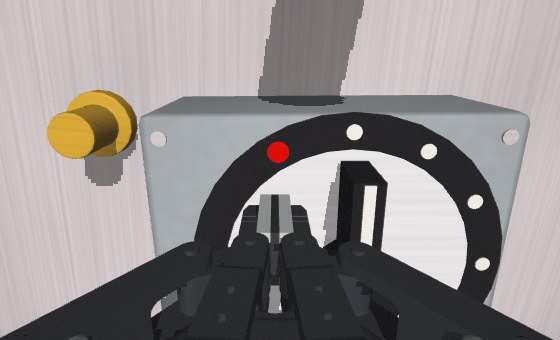

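>>> apply_moves(
  increments=[
    [0,0.002,0.003,0,0,0,0],
    [0,0.003,0.007,0,-0.3,0.1,-0.3],
    [0,0.004,0.011,0,-0.3,0.1,-0.3],
    [0,0.004,0.015,0,-0.3,0.1,-0.3],
    [0,0.004,0.018,0,-0.3,0.1,-0.3],
    [0,0.004,0.018,0,-0.3,0.1,-0.3],
  ],
)

```text
t: 5.12
tool_pos: [0.5462, 0.0648, 0.101]
orientation: [0.689, 0.725, 0.0, 0.001]
contact_force: [-0.1, 0.7, 0.2]
gripper_width: 0.0003
```

```bash
python3 w.py c2 30 .015
```

```text
t 5.17 pos [0.5458 0.0647 0.101 ] F [-0.38  0.2  -1.3 ] w -0.0001 j7 -0.43
   d [-0.0002  0.0071 -0.    ] rot [ 0.03  0.04 -0.04]
```

View pics/c2.png

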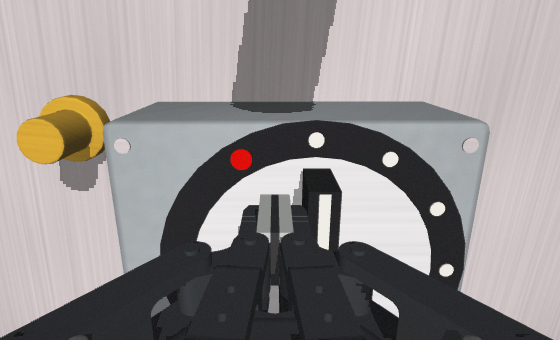

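>>> apply_moves(
  increments=[
    [0,0,0.001,0,0,0,0],
    [0,0,0.002,0,0,0,0],
    [0,0,0.003,0,0,0,0],
    [0,0,0.004,0,0,0,0],
    [0,0,0.005,0,0,0,0],
    [0,0,0.006,0,0,0,0],
    [0,0,0.007,0,0,0,0],
    [0,0,0.007,0,0,0,0],
  ],
)

```text
t: 5.83
tool_pos: [0.5529, 0.0653, 0.101]
orientation: [0.689, 0.725, 0.0, 0.0]
contact_force: [-2.2, 2.4, 0.3]
gripper_width: 0.0002
```

```bash
python3 w.py c3 36 .015
```

```text
t 5.88 pos [0.5528 0.0653 0.1009] F [-2.86  2.87  0.15] w 0.0001 j7 -0.43
   d [ 0.0009  0.0049 -0.0001] rot [0.02 0.02 5.97]
```

View pics/c3.png

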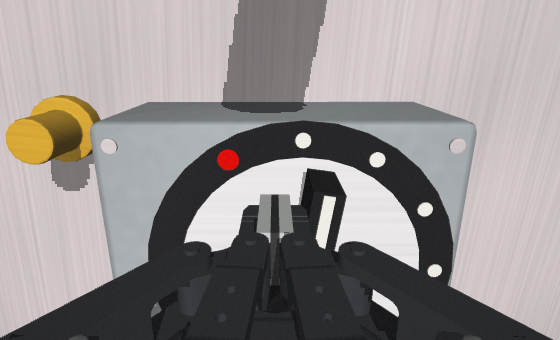

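```bash
cat > plan.py <<'E'
from h import *
import sys
off=float(sys.argv[1])
for th in map(float,sys.argv[2:]):
    p,y=fing(th,off,z=.101); print(th,end=' '); go(p,y)
E
python3 plan.py .018 34 36 38 40 42 44 46 48 50 | grep -v pos
```

```text
d [ 0.0007  0.0003 -0.0001] rot [0.02 0.02 3.97]
   d [ 0.0012  0.0019 -0.0001] rot [0.02 0.02 5.97]
   d [ 0.0017  0.0036 -0.0001] rot [0.02 0.02 7.97]
   d [ 0.002   0.0052 -0.0001] rot [0.02 0.02 9.97]
   d [ 0.0023  0.0069 -0.0001] rot [ 0.02  0.02 11.97]
   d [ 0.0026  0.0085 -0.0001] rot [ 0.02  0.02 13.97]
   d [ 0.0028  0.0102 -0.0001] rot [ 0.02  0.02 15.97]
   d [ 0.0029  0.0119 -0.0001] rot [ 0.02  0.02 17.97]
   d [ 0.003   0.0136 -0.0001] rot [ 0.03  0.02 19.97]
```

>>> apply_moves(
  increments=[
    [0,0.0007,0.0003,0,0,0,2],
    [0,0.0007,0.0005,0,0,0,4],
    [0,0.001,0.0012,0,0,0,5],
    [0,0.0012,0.002,0,0,0,6],
    [0,0.0015,0.0028,0,0,0,7],
    [0,0.0017,0.0036,0,0,0,8],
    [0,0.0018,0.0044,0,0,0,9],
    [0,0.002,0.0052,0,0,0,10],
    [0,0.0022,0.006,0,0,0,11],
    [0,0.0023,0.0069,0,0,0,12],
    [0,0.0025,0.0077,0,0,0,13],
    [0,0.0026,0.0085,0,0,0,14],
  ],
)

```text
t: 6.88
tool_pos: [0.5614, 0.0682, 0.101]
orientation: [0.773, 0.634, 0.0, 0.0]
contact_force: [0.1, -0.8, 0.9]
gripper_width: 0.0
```

```bash
python3 w.py c4 48 .018
```

```text
t 6.93 pos [0.5615 0.0683 0.101 ] F [ 0.6   0.03 -0.3 ] w -0.0001 j7 -0.59
   d [ 0.0011  0.0029 -0.    ] rot [0.05 0.01 3.79]
```

View pics/c4.png

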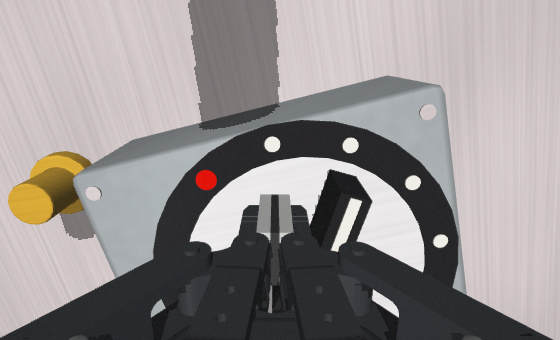

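The force has dropped to zero and the arm points at the second white dot (350,145), so it's at step 2. Same again for the next click.

```bash
python3 plan.py .018 47 50 53 56 59 62 64 66 68 70 72 74 | grep -v pos
```

```text
d [ 0.0009  0.0021 -0.    ] rot [0.05 0.02 2.79]
   d [ 0.0016  0.0045 -0.    ] rot [0.05 0.01 5.79]
   d [ 0.0023  0.007  -0.    ] rot [0.05 0.01 8.79]
   d [ 0.0028  0.0095 -0.    ] rot [5.000e-02 1.000e-02 1.179e+01]
   d [ 0.0032  0.012  -0.    ] rot [5.000e-02 1.000e-02 1.479e+01]
   d [ 0.0034  0.0145 -0.    ] rot [5.000e-02 1.000e-02 1.779e+01]
   d [ 0.0035  0.0162 -0.    ] rot [5.000e-02 1.000e-02 1.979e+01]
   d [ 0.0035  0.0179 -0.    ] rot [5.000e-02 1.000e-02 2.179e+01]
   d [ 0.0035  0.0196 -0.    ] rot [5.000e-02 1.000e-02 2.379e+01]
   d [ 0.0034  0.0213 -0.    ] rot [5.000e-02 1.000e-02 2.579e+01]
   d [ 0.0033  0.023  -0.    ] rot [5.000e-02 1.000e-02 2.779e+01]
   d [ 0.0031  0.0246 -0.    ] rot [ 0.05  0.   29.79]
```

>>> apply_moves(
  increments=[
    [0,0.0009,0.0021,0,0,0,2.8],
    [0,0.0016,0.0045,0,0,0,5.8],
    [0,0.0023,0.007,0,0,0,8.8],
    [0,0.0028,0.0095,0,0,0,11.8],
    [0,0.0032,0.012,0,0,0,14.8],
    [0,0.0034,0.0145,0,0,0,17.8],
    [0,0.0035,0.0162,0,0,0,19.8],
    [0,0.0035,0.0179,0,0,0,21.8],
    [0,0.0035,0.0196,0,0,0,23.8],
    [0,0.0034,0.0213,0,0,0,25.8],
    [0,0.0033,0.023,0,0,0,27.8],
    [0,0.0031,0.0246,0,0,0,29.8],
  ],
)

```text
t: 7.93
tool_pos: [0.5866, 0.0663, 0.1011]
orientation: [0.911, 0.412, 0.001, 0.001]
contact_force: [-0.3, -0.4, -0.1]
gripper_width: 0.0001
```

```bash
python3 w.py c5 76 .018;python3 plan.py .018 77 80 83 86 89 92 94 96 98 100 102 104 | grep -v pos
```

```text
t 7.98 pos [0.5868 0.0662 0.101 ] F [ 0.7   0.54 -0.33] w 0.0003 j7 -0.94
   d [0.0004 0.001  0.    ] rot [ 0.09 -0.03  1.65]
   d [0.0007 0.0018 0.    ] rot [ 0.09 -0.03  2.65]
   d [0.0014 0.0042 0.    ] rot [ 0.08 -0.04  5.65]
   d [0.0021 0.0067 0.    ] rot [ 0.08 -0.04  8.65]
   d [0.0026 0.0091 0.0001] rot [ 0.08 -0.04 11.65]
   d [0.003  0.0117 0.0001] rot [ 0.08 -0.04 14.65]
   d [0.0032 0.0142 0.0001] rot [ 0.08 -0.04 17.65]
   d [0.0033 0.0159 0.0001] rot [ 0.08 -0.05 19.65]
   d [0.0033 0.0176 0.0001] rot [ 0.08 -0.05 21.65]
   d [0.0033 0.0192 0.0001] rot [ 0.08 -0.05 23.65]
   d [0.0032 0.0209 0.0001] rot [ 0.08 -0.05 25.65]
   d [0.0031 0.0226 0.0001] rot [ 0.08 -0.05 27.65]
   d [0.0029 0.0243 0.0001] rot [ 0.08 -0.05 29.65]
```

View pics/c5.png

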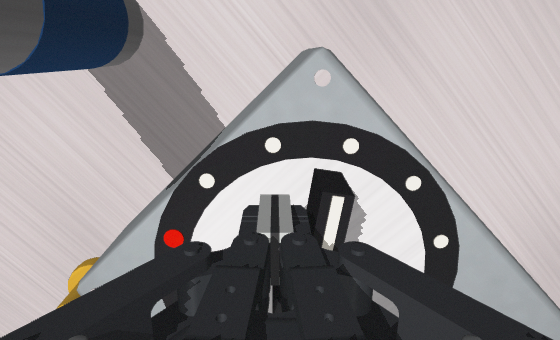

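The arm shows less tilt than in the previous view while the force is near zero. It may be mid-snap, so I'll look again.

```bash
python3 w.py c6 76 .018; python3 w.py c6 76 .018
```

```text
t 8.03 pos [0.5866 0.0663 0.101 ] F [-0.27  0.29  0.77] w 0.0002 j7 -0.94
   d [0.0004 0.0012 0.    ] rot [ 0.08 -0.03  1.87]
t 8.08 pos [0.5864 0.0664 0.101 ] F [-1.04  0.76 -0.53] w 0.0001 j7 -0.94
   d [0.0005 0.0014 0.    ] rot [ 0.07 -0.02  1.98]
```

View pics/c6.png

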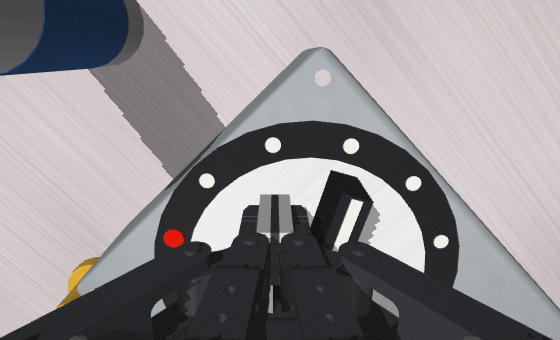

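It has snapped to step 3 (dot at (351,146)). Next click, to step 4, with the last rows slower.

>>> apply_moves(
  increments=[
    [0,0.0007,0.002,0,0,0,2.7],
    [0,0.0014,0.0044,0,0,0,5.7],
    [0,0.0021,0.007,0,0,0,8.7],
    [0,0.0026,0.0093,0,0,0,11.7],
    [0,0.003,0.012,0,0,0,14.7],
    [0,0.0032,0.0144,0,0,0,17.7],
    [0,0.0033,0.0161,0,0,0,19.7],
    [0,0.0033,0.0178,0,0,0,21.7],
    [0,0.0033,0.0194,0,0,0,23.7],
    [0,0.0032,0.021,0,0,0,25.7],
    [0,0.0031,0.0228,0,0,0,27.7],
    [0,0.0029,0.0245,0,0,0,29.7],
  ],
)

```text
t: 9.08
tool_pos: [0.607, 0.0521, 0.1011]
orientation: [0.986, 0.165, 0.001, 0.001]
contact_force: [0.2, 0.5, -1.0]
gripper_width: -0.0
```

```bash
python3 w.py c7 104 .018;python3 w.py c7 104 .018;python3 w.py c7 106 .018;python3 plan.py .018 107 110 113 116 119 122 124 126 128 130 132 134 | grep -v pos
```

```text
t 9.13 pos [0.6072 0.0518 0.1011] F [-0.69 -0.47  0.16] w 0.0001 j7 -1.28
   d [-0.     -0.0006  0.0001] rot [ 0.09 -0.06 -0.08]
t 9.18 pos [0.607  0.0519 0.101 ] F [-0.34  0.17  0.51] w -0.0002 j7 -1.28
   d [ 0.0001 -0.0004 -0.    ] rot [ 0.09 -0.05  0.14]
t 9.23 pos [0.6069 0.0521 0.101 ] F [ 0.17  0.75 -0.18] w 0.0001 j7 -1.28
   d [0.0007 0.0014 0.    ] rot [ 0.08 -0.05  2.26]
   d [0.001  0.0022 0.    ] rot [ 0.08 -0.05  3.26]
   d [0.0018 0.0046 0.    ] rot [ 0.08 -0.05  6.26]
   d [0.0024 0.0071 0.    ] rot [ 0.08 -0.05  9.26]
   d [0.0029 0.0096 0.    ] rot [ 0.08 -0.05 12.26]
   d [0.0032 0.0121 0.    ] rot [ 0.08 -0.06 15.26]
   d [0.0034 0.0146 0.    ] rot [ 0.08 -0.06 18.26]
   d [0.0035 0.0163 0.    ] rot [ 0.08 -0.06 20.26]
   d [0.0035 0.018  0.    ] rot [ 0.07 -0.06 22.26]
   d [0.0035 0.0197 0.    ] rot [ 0.07 -0.06 24.26]
   d [0.0034 0.0214 0.    ] rot [ 0.07 -0.06 26.26]
   d [0.0032 0.0231 0.    ] rot [ 0.07 -0.07 28.26]
   d [0.003  0.0248 0.    ] rot [ 0.07 -0.07 30.26]
```

View pics/c7.png

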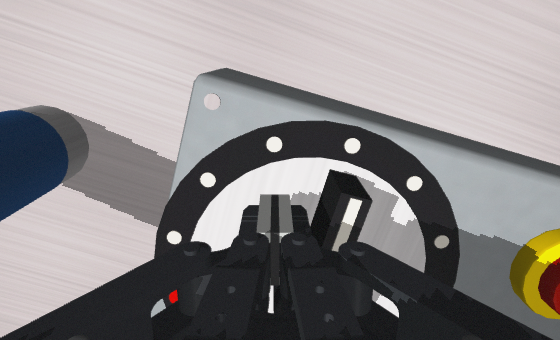

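It's at step 4. For the last click I'll stop short at 128° and then creep.

>>> apply_moves(
  increments=[
    [0,0.0007,0.0014,0,0,0,2.3],
    [0,0.0015,0.0038,0,0,0,5.3],
    [0,0.0022,0.0064,0,0,0,8.3],
    [0,0.0027,0.0088,0,0,0,11.3],
    [0,0.0031,0.0112,0,0,0,14.3],
    [0,0.0033,0.0135,0,0,0,17],
    [0,0.0034,0.0146,0,0,0,18.3],
    [0,0.0035,0.0155,0,0,0,19.3],
    [0,0.0035,0.0163,0,0,0,20.3],
    [0,0.0035,0.0172,0,0,0,21.3],
    [0,0.0035,0.018,0,0,0,22.3],
    [0,0.0035,0.0188,0,0,0,23.3],
  ],
)

```text
t: 10.23
tool_pos: [0.6164, 0.0356, 0.1011]
orientation: [0.999, -0.037, 0.001, 0.0]
contact_force: [0.8, 2.2, 0.1]
gripper_width: -0.0
```

```bash
python3 w.py c8 128 .018;python3 w.py c8 128 .018;python3 plan.py .018 128 129 130 131 132 133 134 135 136| grep -v pos
```

```text
t 10.28 pos [0.6164 0.0354 0.1011] F [0.75 3.05 0.51] w 0.0001 j7 -1.55
   d [0.0002 0.0007 0.0001] rot [ 0.05 -0.09  0.8 ]
t 10.33 pos [0.6164 0.0354 0.1011] F [0.65 2.28 0.16] w 0.0001 j7 -1.55
   d [0.0003 0.0008 0.0001] rot [ 0.06 -0.09  0.91]
   d [0.0003 0.0008 0.0001] rot [ 0.06 -0.09  0.91]
   d [0.0006 0.0016 0.0001] rot [ 0.06 -0.09  1.91]
   d [0.0008 0.0024 0.0001] rot [ 0.06 -0.09  2.91]
   d [0.0011 0.0032 0.0001] rot [ 0.06 -0.09  3.91]
   d [0.0014 0.004  0.0001] rot [ 0.06 -0.09  4.91]
   d [0.0016 0.0048 0.0001] rot [ 0.06 -0.09  5.91]
   d [0.0018 0.0056 0.0001] rot [ 0.06 -0.09  6.91]
   d [0.002  0.0064 0.0001] rot [ 0.05 -0.09  7.91]
   d [0.0022 0.0072 0.0001] rot [ 0.05 -0.09  8.91]
```

View pics/c8.png

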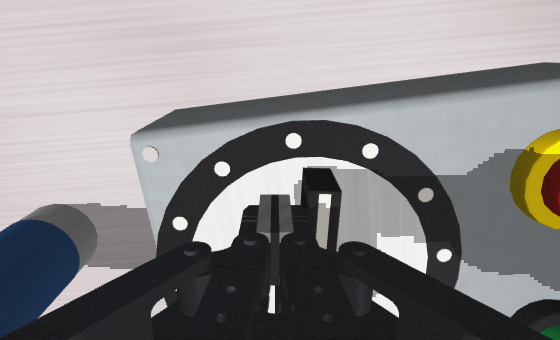

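Still in contact at about 2–3 N, with the arm between dots 4 and 5. Creeping on to 134°.

>>> apply_moves(
  increments=[
    [0,0.0003,0.0008,0,0,0,0.9],
    [0,0.0006,0.0016,0,0,0,1.9],
    [0,0.0007,0.002,0,0,0,2.4],
    [0,0.0008,0.0024,0,0,0,2.9],
    [0,0.001,0.0028,0,0,0,3.4],
    [0,0.0011,0.0032,0,0,0,3.9],
    [0,0.0013,0.0036,0,0,0,4.4],
    [0,0.0014,0.004,0,0,0,4.9],
    [0,0.0015,0.0044,0,0,0,5.4],
    [0,0.0016,0.0048,0,0,0,5.9],
    [0,0.0017,0.0052,0,0,0,6.4],
    [0,0.0017,0.0052,0,0,0,6.4],
  ],
)

```text
t: 11.33
tool_pos: [0.6177, 0.0299, 0.101]
orientation: [0.996, -0.093, 0.001, 0.001]
contact_force: [-0.5, -0.4, -0.3]
gripper_width: 0.0004
```

```bash
python3 w.py c9 134 .018;python3 w.py c9 134 .018;python3 w.py c9 134 .018;python3 w.py c9 136 .018
```

```text
t 11.38 pos [0.6177 0.03   0.101 ] F [0.43 0.78 0.66] w 0.0002 j7 -1.63
   d [0.0002 0.0003 0.    ] rot [ 0.06 -0.09  0.49]
t 11.43 pos [0.6177 0.03   0.101 ] F [-0.52  0.82  0.24] w -0.0 j7 -1.63
   d [0.0002 0.0003 0.    ] rot [ 0.06 -0.09  0.5 ]
t 11.48 pos [0.6177 0.0301 0.101 ] F [ 0.54  0.16 -0.33] w 0.0004 j7 -1.63
   d [0.0002 0.0003 0.    ] rot [ 0.06 -0.09  0.51]
t 11.53 pos [0.6177 0.0301 0.1011] F [ 0.52 -0.48 -1.26] w -0.0001 j7 -1.63
   d [0.0008 0.0019 0.0001] rot [ 0.05 -0.09  2.51]
```

View pics/c9.png

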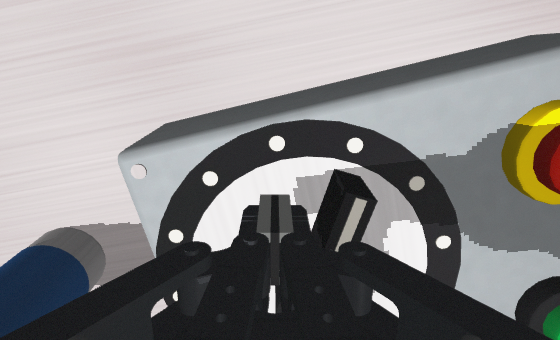

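It has snapped to the fifth dot (355,145), with force back to zero. I'll back away, then rise.

>>> apply_moves(
  increments=[
    [0,0,-0.006,0,0,0,0],
    [0,0,-0.014,0,0,0,0],
    [0,0,-0.02,0,0,0,0],
    [0,0,-0.02,-0.015,0,0,0],
    [0,0,-0.02,-0.04,0,0,0],
    [0,0,-0.02,-0.07,0,0,0],
    [0,0,-0.02,-0.09,0,0,0],
    [0,0,-0.02,-0.1,0,0,0],
    [0,0,-0.02,-0.1,0,0,0],
  ],
)

```text
t: 12.28
tool_pos: [0.622, 0.0506, 0.2029]
orientation: [0.996, -0.092, 0.002, 0.0]
contact_force: [-0.6, -0.2, -0.5]
gripper_width: 0.0
```

```bash
python3 w.py d1 0 0; python3 -c "
from h import *
p=np.load('pose.npy'); b=box2w(p,[-.05,-.085,.102])[0]; print(b)
go([b[0],b[1],.18],-10.6)"
```

```text
t 12.33 pos [0.6214 0.0505 0.2012] F [ 0.29  0.17 -1.29] w -0.0 j7 -1.69
   d [-0.0761  0.006   0.1001] rot [ 1.7000e-01 -4.0000e-02 -1.3345e+02]
[ 0.51708635 -0.11721055  0.102     ]
t 12.33 pos [0.6214 0.0505 0.2012] F [ 0.29  0.17 -1.29] w -0.0 j7 -1.69
   d [-0.0719  0.184   0.0212] rot [ 0.03 -0.13  0.05]
```

View pics/d1.png

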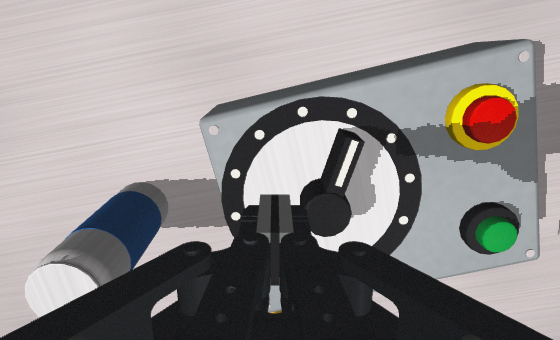

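Counting back from dot 8 at (403,220), through 7 at (410,178) and 6 at (391,138), the arm points at dot 5, (352,113). Now to the start button.

>>> apply_moves(
  increments=[
    [0,-0.004,0.01,0,0,0,0],
    [0,-0.014,0.035,0,0,0,0],
    [0,-0.026,0.065,0,0,0,0],
    [0,-0.038,0.095,0,0,0,0],
    [0,-0.05,0.125,0,0,0,0],
    [0,-0.06,0.152,0,0,0,0],
    [0,-0.068,0.172,0,0,0,0],
    [0,-0.072,0.183,0.01,0,0,0],
    [0,-0.072,0.184,0.02,0,0,0],
    [0,-0.072,0.184,0.036,0,0,0],
    [0,-0.072,0.184,0.05,0,0,0],
    [0,-0.072,0.184,0.05,0,0,0],
  ],
)

```text
t: 13.33
tool_pos: [0.5157, -0.1166, 0.1481]
orientation: [0.996, -0.092, -0.001, 0.0]
contact_force: [-0.9, 0.8, -1.3]
gripper_width: 0.0002
```

Run:
```python
from h import *
from station import cams
p=np.load('pose.npy'); b=box2w(p,[-.05,-.085,.102])[0]
go([b[0],b[1],.104],-10.6)
for n in ["side","wrist","top"]:
    c=cams.camera(n)["pixels"][...,::-1]
    if n!="wrist":c=cv2.resize(c[130:290,170:390],None,fx=3,fy=3)
    cv2.imwrite(f"pics/e_{n}.png",c)
for n in ["side","wrist","top"]:
    for t in ["start_button_top","selector_tip","off_dot","selector_axis"]:
        print(n,t,[(x["at"],round(x["score"],2)) for x in cams.spot_in(n,t)[:2]])
print(box2w(p,[.01+.062*np.cos(-np.pi/6),.05-.031,.114]))
```

```text
t 13.33 pos [ 0.5157 -0.1166  0.1481] F [-0.9   0.8  -1.32] w 0.0002 j7 -1.36
   d [0.0016 0.0003 0.044 ] rot [0.02 0.15 0.06]
side start_button_top [([0.5172, -0.1203, 0.0997], 0.65), ([0.5704, 0.0235, 0.1151], 0.53)]
side selector_tip [([0.5681, 0.0203, 0.1136], 0.85)]
side off_dot [([0.5451, 0.0099, 0.0811], 0.9), ([0.572, 0.0238, 0.1151], 0.73)]
side selector_axis [([0.5698, 0.0191, 0.1117], 0.89)]
wrist start_button_top [([0.5195, -0.1188, 0.0982], 0.66)]
wrist selector_tip [([0.5851, -0.0002, 0.1148], 0.71)]
wrist off_dot [([0.5702, -0.0575, 0.083], 0.72)]
wrist selector_axis [([0.589, 0.0031, 0.1097], 0.56)]
top start_button_top []
top selector_tip [([0.5806, 0.0073, 0.1135], 0.66)]
top off_dot [([0.5755, 0.0122, 0.0823], 0.71), ([0.577, 0.011, 0.114], 0.63)]
top selector_axis [([0.5769, 0.0159, 0.112], 0.89)]
[[ 0.62537507 -0.00759402  0.114     ]]
```

View pics/e_side.png

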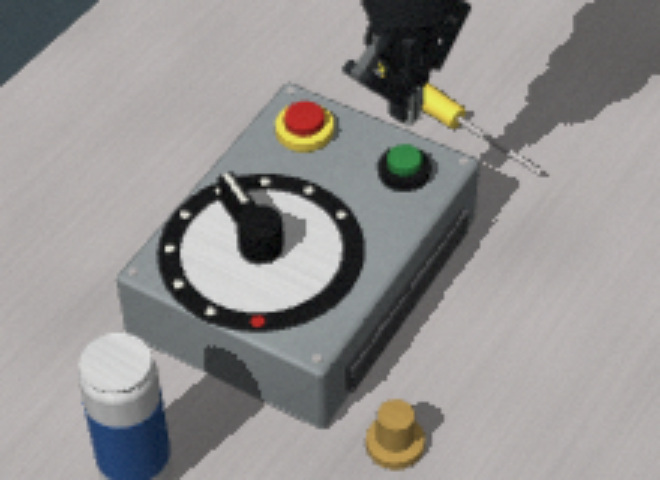

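View pics/e_wrist.png

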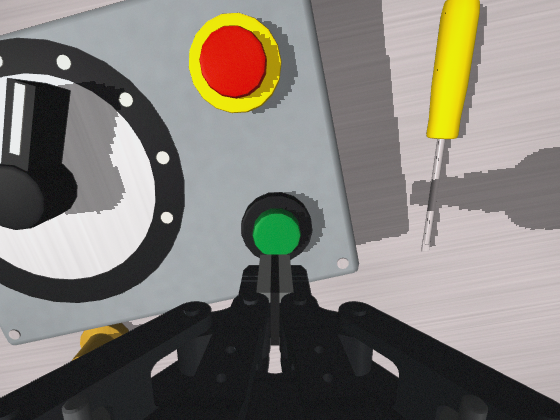

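The finger sits over the green button. In the side view the white dots at 1–4 and 6–8 are visible and the arm covers dot 5. Now the slow press.

>>> apply_moves(
  increments=[
    [0,0.0016,0,0.01,0,0,0],
    [0,0.0016,0,0.024,0,0.1,0],
    [0,0.0016,0,0.036,0,0.1,0],
    [0,0.0016,0,0.042,0,0.1,0],
    [0,0.0016,0,0.044,0,0.1,0],
    [0,0.0016,0,0.046,0,0.1,0],
    [0,0.0016,0,0.048,0,0.1,0],
    [0,0.0016,0,0.05,0,0.1,0],
    [0,0.0016,0,0.051,0,0.1,0],
    [0,0.0016,0,0.052,0,0.1,0],
    [0,0.0016,0,0.052,0,0.1,0],
  ],
)

```text
t: 15.0
tool_pos: [0.5189, -0.1176, 0.0993]
orientation: [0.996, -0.092, 0.002, 0.0]
contact_force: [0.7, -0.3, 1.6]
gripper_width: 0.0002
```

Run:
```python
from h import *
p=np.load('pose.npy'); b=box2w(p,[-.05,-.085,.102])[0]
go([b[0],b[1],.095],-10.6)
```

```text
t 15.0 pos [ 0.5189 -0.1176  0.0993] F [ 0.71 -0.28  1.65] w 0.0002 j7 -1.34
   d [-0.0019 -0.0001  0.0043] rot [ 0.03 -0.26  0.05]
```

>>> apply_moves(
  increments=[
    [0,-0.001,0,0.001,0,0,0],
    [0,-0.001,0,0.002,0,0,0],
    [0,-0.001,0,0.003,0,0,0],
    [0,-0.001,0,0.004,0,0,0],
    [0,-0.001,0,0.0045,0,0,0],
    [0,-0.001,0,0.0045,0,0,0],
    [0,-0.001,0,0.0045,0,0,0],
  ],
)

```text
t: 15.58
tool_pos: [0.5183, -0.1175, 0.0957]
orientation: [0.996, -0.092, 0.003, 0.0]
contact_force: [-2.4, 0.5, 23.9]
gripper_width: -0.0
```

At z = 0.0957 with 24 N the button is fully in, on its stop. Releasing and retreating.

>>> apply_moves(
  increments=[
    [0,0,0,-0.002,0,0,0],
    [0,0,0,-0.006,0,0,0],
    [0,0,0,-0.015,0,0,0],
    [0,0,0,-0.035,0,0,0],
    [0,0,0,-0.065,0,0,0],
    [0,0,0,-0.095,0,0,0],
    [0,-0.01,0.02,-0.12,0,0,0],
    [0,-0.025,0.05,-0.13,0,0,0],
    [0,-0.04,0.085,-0.135,0,0,0],
    [0,-0.055,0.12,-0.135,0,0,0],
    [0,-0.06,0.13,-0.135,0,0,0],
    [0,-0.06,0.13,-0.135,0,0,0],
  ],
)

```text
t: 16.58
tool_pos: [0.4326, -0.2367, 0.231]
orientation: [0.996, -0.094, 0.003, 0.001]
contact_force: [0.0, -0.0, 0.4]
gripper_width: -0.0002
```

Run:
```python
from h import *
from station import cams,arm
for n in ["side","top"]:
    c=cams.camera(n)["pixels"][...,::-1]
    c=cv2.resize(c[130:290,170:430],None,fx=3,fy=3)
    cv2.imwrite(f"pics/f_{n}.png",c)
print(arm.get_obs()["contact_force"],arm.get_obs()["t"])
for n in ["side","top"]:
    for t in ["start_button_top","spray_can_mid","bushing_mid","screwdriver"]:
        print(n,t,[(x["at"],round(x["score"],2)) for x in cams.spot_in(n,t)[:1]])
```

```text
[0.02644198 0.10098556 0.04205324] 16.6833
side start_button_top [([0.5171, -0.1192, 0.1009], 0.67)]
side spray_can_mid [([0.5432, 0.2262, 0.1107], 0.75)]
side bushing_mid [([0.3918, 0.0884, 0.0177], 0.72)]
side screwdriver [([0.5776, -0.2624, 0.0172], 0.55)]
top start_button_top [([0.5146, -0.1193, 0.1026], 0.53)]
top spray_can_mid [([0.5543, 0.2038, 0.1489], 0.79)]
top bushing_mid [([0.4022, 0.073, 0.0163], 0.83)]
top screwdriver [([0.5855, -0.2635, 0.0243], 0.57)]
```

View pics/f_side.png

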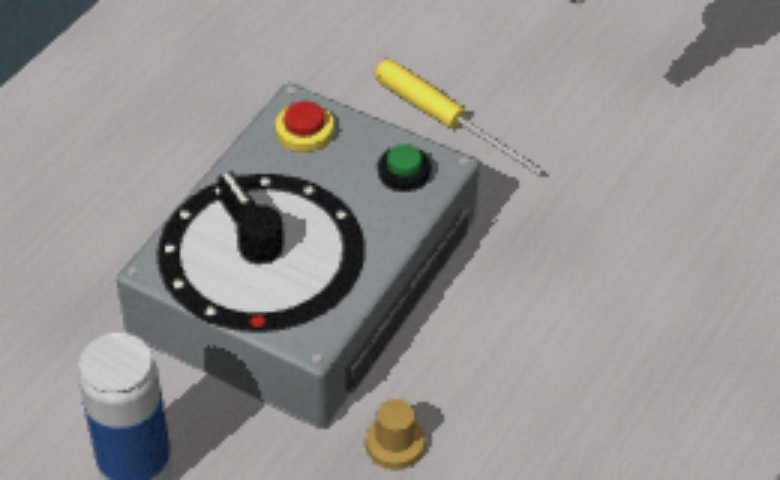

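View pics/f_top.png

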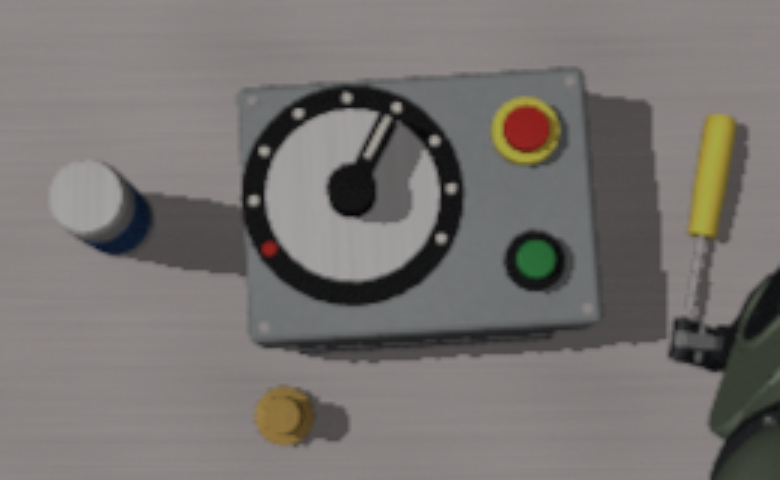

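In the top view the arm points at the fifth white dot (397,107). The button is out and the loose items have not moved.

```bash
python3 -c "
from station import arm
print(arm.sign_off())"
```

```text
the job is handed in; nothing more can be done
None
```

The speed selector is at speed five, the green start button was pressed after that, and the job is handed in at about 17 s of the 64 s allowed.

- **Selector:** I pushed the pointer arm's rear face with the shut fingertips, one click at a time from step 1 to step 5, using about 4 N at most in the readings. The final top and side views show it on the fifth white dot. I saw no overshoot past it.
- **Start button:** The first press only went part-way, to about 1.7 N and z = 0.0993. I kept pushing in the same stroke until it stopped hard at z = 0.0957 with 24 N. It was back out in the final pictures, with a measured top of about 0.101 to 0.103 m.
- **Everything else:** I never touched the red stop button. Positions measured for the spray can, screwdriver and bushing before and after agree within detection error (about 4 mm). The gripper ended clear at z = 0.23 with no contact force.

One check disagreed. The trained networks' points for the selector tip and off dot were often wrong, so I fitted the dial dots in the images myself. That fit differed by about 3 mm between the top and side cameras, and I used the combined pose.

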